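Load the lacquer drying drawer

TASK

Pull the drying drawer all the way out to its stop, move the cork sanding block left in it into the empty metal tray, and stand every black queen upright in the drawer, none touching another. Then slide the drawer fully home to its stop with all of them still standing. The lacquer is fresh: hold the queens with a light grip (well under 35 N) and set them down softly, don't drop them; leave the white king, the oil can and the amber jar where they are.

Things in the scene. Friction and masses are not known exactly. Their poses are not given: they have to be found in the camera images.
- case: Fixed clear-plastic dust case with pine edges on the bench, 180 mm deep, 224 mm wide, 138 mm high, open at one end (its mouth). Origin: middle of the mouth, on the bench top. Its x axis points level into the case, away from the drawer's pull; y level across; z up. Two wooden runners, 10 mm high, reach 195 mm out of the mouth, under the drawer. Clear height inside, from drawer floor to roof: 110 mm.
- drawer (a joint): How far the shallow pine drawer is pulled out of the case along the case's -x, in m: 0 = fully home at its inner stop, 0.16 = fully out at its outer stop. It starts about half open. It slides with about 2 N of friction and stays where it is left.
- drawer_in (a point): Centre of the drawer's inside floor (20 mm above the bench), moving with the drawer, axes as the case's. The inside is 160 mm along x and 180 mm along y; its walls are 6 mm thick and stand 14 mm above the floor. Fully home this point is 55 mm inside the mouth, fully out 105 mm outside it, and the whole inside then lies clear of the case.
- drawer_pull (a point): Point to grip on the drawer's pull: an upright wooden peg, 20 mm in diameter, on a tongue in front of the drawer, 130 mm from the drawer's centre along the case's -x. The peg stands from 20 to 64 mm above the bench; this point is on its axis at 50 mm. Fully home the peg is 75 mm outside the mouth.
- queen1: A lacquered black chess queen with a beaded coronet and a small ball on top, 88 mm tall, weighted foot 38 mm in diameter, slender stem, head 25 mm in diameter from 53 to 80 mm above the foot (the place to grip). Origin: centre of the foot's underside; z up when it stands. About 75 g; there are two to four identical queens.
- queen2: A lacquered black chess queen with a beaded coronet and a small ball on top, 88 mm tall, weighted foot 38 mm in diameter, slender stem, head 25 mm in diameter from 53 to 80 mm above the foot (the place to grip). Origin: centre of the foot's underside; z up when it stands. About 75 g; there are two to four identical queens.
- queen3: A lacquered black chess queen with a beaded coronet and a small ball on top, 88 mm tall, weighted foot 38 mm in diameter, slender stem, head 25 mm in diameter from 53 to 80 mm above the foot (the place to grip). Origin: centre of the foot's underside; z up when it stands. About 75 g; there are two to four identical queens.
- queen4: A lacquered black chess queen with a beaded coronet and a small ball on top, 88 mm tall, weighted foot 38 mm in diameter, slender stem, head 25 mm in diameter from 53 to 80 mm above the foot (the place to grip). Origin: centre of the foot's underside; z up when it stands. About 75 g; there are two to four identical queens.
- block: Round cork sanding block, 52 mm in diameter and 28 mm high, lying flat in the drawer at the start, partly under the case. Origin: centre of its underside.
- tray_in (a point): Centre of the inside floor of a fixed, empty square metal tray on the bench; floor 5 mm above the bench, inside 95 by 95 mm, rim 10 mm above the bench and 5 mm thick; axes along its sides.
- king: White holly chess king with a cross on top, 109 mm tall, foot 38 mm in diameter. Bystander. Origin: centre of its foot's underside.
- oilcan: Green enamel oil can, 68 mm in diameter, 100 mm tall with a brass spout to 155 mm. Bystander. Origin: centre of its underside.
- jar: Amber glass jar with a steel lid, 64 mm in diameter, 80 mm tall. Bystander. Origin: centre of its underside.
Not all that is in view belongs to the job. Of the things that look like the part that bears tray_in, the smallest one is meant.

How it is judged:
On the way, in this order (a step that is already met when the one before it is completed fails the run):
1. the drawer is pulled all the way out to its stop (within 5 mm) (value of joint drawer above 0.155 m), for 0.2 s.
2. with the drawer still pulled out, the block lies in the tray and all queens stand in the drawer, apart and let go (value of joint drawer above 0.12 m and x of block in the frame of tray_in between -0.026 and 0.026 m and y of block in the frame of tray_in between -0.026 and 0.026 m and z of block in the frame of tray_in below 0.006 m and angle between each of block, queen1, queen2, queen3, queen4's own z axis and vertical below 0.12 rad and x of queen1 in the frame of drawer_in between -0.066 and 0.066 m and y of queen1 in the frame of drawer_in between -0.076 and 0.076 m and z of queen1 in the frame of drawer_in between -0.006 and 0.006 m and x of queen2 in the frame of drawer_in between -0.066 and 0.066 m and y of queen2 in the frame of drawer_in between -0.076 and 0.076 m and z of queen2 in the frame of drawer_in between -0.006 and 0.006 m and x of queen3 in the frame of drawer_in between -0.066 and 0.066 m and y of queen3 in the frame of drawer_in between -0.076 and 0.076 m and z of queen3 in the frame of drawer_in between -0.006 and 0.006 m and x of queen4 in the frame of drawer_in between -0.066 and 0.066 m and y of queen4 in the frame of drawer_in between -0.076 and 0.076 m and z of queen4 in the frame of drawer_in between -0.006 and 0.006 m and horizontal distance between each of queen2, queen3, queen4 and queen1 above 0.04 m and horizontal distance between each of queen3, queen4 and queen2 above 0.04 m and horizontal distance between queen4 and queen3 above 0.04 m and linear speed of each of queen1, queen2, queen3, queen4, block below 0.02 m/s and contact force between the fingers and queen1 below 0.1 N and contact force between the fingers and queen2 below 0.1 N and contact force between the fingers and queen3 below 0.1 N and contact force between the fingers and queen4 below 0.1 N), for 0.3 s.
At the end, for the whole second after the job is handed in: The drawer is home to within 5 mm; every queen stands upright (within 7 degrees) on the drawer floor, all of its foot inside the walls, no two queens touching (centres over 40 mm apart); the cork block lies flat on the tray's floor; all is at rest (value of joint drawer below 0.005 m and x of block in the frame of tray_in between -0.026 and 0.026 m and y of block in the frame of tray_in between -0.026 and 0.026 m and z of block in the frame of tray_in below 0.006 m and angle between each of block, queen1, queen2, queen3, queen4's own z axis and vertical below 0.12 rad and x of queen1 in the frame of drawer_in between -0.066 and 0.066 m and y of queen1 in the frame of drawer_in between -0.076 and 0.076 m and z of queen1 in the frame of drawer_in between -0.006 and 0.006 m and x of queen2 in the frame of drawer_in between -0.066 and 0.066 m and y of queen2 in the frame of drawer_in between -0.076 and 0.076 m and z of queen2 in the frame of drawer_in between -0.006 and 0.006 m and x of queen3 in the frame of drawer_in between -0.066 and 0.066 m and y of queen3 in the frame of drawer_in between -0.076 and 0.076 m and z of queen3 in the frame of drawer_in between -0.006 and 0.006 m and x of queen4 in the frame of drawer_in between -0.066 and 0.066 m and y of queen4 in the frame of drawer_in between -0.076 and 0.076 m and z of queen4 in the frame of drawer_in between -0.006 and 0.006 m and horizontal distance between each of queen2, queen3, queen4 and queen1 above 0.04 m and horizontal distance between each of queen3, queen4 and queen2 above 0.04 m and horizontal distance between queen4 and queen3 above 0.04 m and linear speed of each of queen1, queen2, queen3, queen4, block below 0.02 m/s).
It fails at once if a queen gripped or pressed by the fingers with more than 70 N in all (both pads together, so 35 N of grip) (contact force between the fingers and queen1 above 70 N or contact force between the fingers and queen2 above 70 N or contact force between the fingers and queen3 above 70 N or contact force between the fingers and queen4 above 70 N).
It fails at once if a queen pressed or knocked hard (over 40 N) against the drawer or the case (contact force between any of queen1, queen2, queen3, queen4 and case above 40 N).
It fails at once if a queen dropped: falling freely, out of the fingers, from more than about 10 mm above the drawer floor ((z of queen1 in the frame of drawer_in above 0.006 m and contact force between the fingers and queen1 below 0.05 N and linear speed of queen1 above 0.3 m/s) or (z of queen2 in the frame of drawer_in above 0.006 m and contact force between the fingers and queen2 below 0.05 N and linear speed of queen2 above 0.3 m/s) or (z of queen3 in the frame of drawer_in above 0.006 m and contact force between the fingers and queen3 below 0.05 N and linear speed of queen3 above 0.3 m/s) or (z of queen4 in the frame of drawer_in above 0.006 m and contact force between the fingers and queen4 below 0.05 N and linear speed of queen4 above 0.3 m/s)).
It fails at once if the king, the oil can or the jar moved by more than 15 mm (distance of any of king, oilcan, jar from where it was at the start of the episode above 0.015 m).
Of queen1, queen2, queen3, queen4 only 2 to 4 are there at a start; the rules pass over those that are not, and their reading is None.
At some moment in a run one of queen1, queen2, queen3, queen4, block may be knocked a few centimetres aside while the robot is not near it.
It also fails if it takes over 210 s, if anything falls off the work surface, if the arm or the gripper's body presses on something with over 40 N, if the wrist force passes 120 N, or if a joint passes its speed limit or range.

ROBOT

A 6-joint arm with a two-finger parallel gripper is mounted at the origin on the work surface. World frame = base frame: x ahead of the robot, y to its left, z up, the work surface at z = 0. Lengths are in m, angles in rad, forces in N, time in s.
With the tool pointing down it reaches from about 0.35 to 0.85 m from the base axis. Payload 8.1 kg.
Tool frame: the origin (TCP) lies midway between the tips of the shut fingers; the grasp point (between the pads) lies tcp_to_grasp behind it (tcp_to_grasp is the distance from the TCP to the grasp point, in m); z points along the fingers, y is the line along which they close (so a half turn about z gives the same grasp; the last joint's range is limited). The gripper opens to 85 mm and grips with 20 to 120 N. Pads are 22 mm wide; open, the fingers measure 114 mm over their backs; the gripper's body (76 mm by 85 mm) begins 54 mm behind the grasp point. The pads swing forward as they close: fully open they stand 13 mm farther back than shut.
Start: joints at [-1.287, 0.13, 1.488, -0, 1.523, -0.085], TCP at [0.216, -0.56, 0.231] pointing down, gripper open.
Joint ranges: [-2.96, 2.96], [-0.89, 2.26], [0.02, 2.5], [-1.34, 4.48], [0, 2.73], [-2.66, 2.66]. Speed limits (rad/s): [2.39, 2.39, 2.79, 3.14, 3.14, 3.14].

INTERFACE

Orientations are given as a unit quaternion [w, x, y, z].
In Python, from plant import state, capture, calibration, hand_in, tcp_to_grasp gives the robot as it stands.
- The arm moves only by the shell command python3 -m handwheel 'ROWS' [OPENING] [FORCE]. ROWS is JSON, a list of rows, each an object with "travel": the shift along the tool's x, y, z in mm, a list of three; "angular": the turn, a rotation vector about the tool's x, y, z in degrees, a list of three. A call has 1 to 20 rows; each row shifts and turns the commanded pose from where the row before left it, along the tool's axes as they then stand; what a row does not reach is not made up. A row lasts 1/10 s, in which the tool goes at most 50 mm and 8.59 degrees, less where a joint would pass 70% of its speed; a pose out of reach is approached as far as the arm can. A call with a gripper value outside its range is refused whole. OPENING is the gripper command: -1 is shut, 1 is fully open, values between are in proportion, set as the call begins (- or left out, the last holds). The fingers move at their own pace and stop on an object; FORCE is the grip in N (left out, the last holds). Time passes only in rows, so rows that do not move let the fingers close. It gives the time, the measured TCP pose, the force, the opening and the grip force at its end, in the units of the state.
- state(): the state, without advancing time (a new reading comes with each control period).
- capture(name): name is "scene" or "top"; returns (picture, depth): 480x640x3 uint8, blue, green, red; 480x640 float32, m along the optical axis (not along the pixel's ray), 0 where there is no reading.
- calibration(name): a dict with "K" (3x3 intrinsics, pixels), "rvec" (rotation vector, rad) and "tvec" (3), from world to camera coordinates, as OpenCV has them. Camera axes: x right, y down, z forward; pixel columns grow to the right and rows downward; lengths in m; the calibration is good to about 2 mm. A picture is of the moment at which its call begins. calibration takes no time and is no camera call.
- hand_in(): hands the job in; it is judged then, once.
The state is a dict: "clock": time; "joint_positions": joint angles; "joint_vel": joint speeds; "joint_torque": joint torques, N m; "tcp_pos": TCP position; "eef_rot": TCP orientation; "wrist_force": force on the tool from outside, world axes, zero at the start; "torque": the same for the moment, N m; "grip_width": finger opening in m; "finger_force": force on a finger pad.
Only numpy, scipy, OpenCV 4.12 (cv2) and the standard library are available. Lean on these libraries where they do the work, as an engineer would, in place of code of your own. Each camera call takes 0.05 s, during which the arm holds its last target. There are 200 camera calls.

## Working session

There is one attempt and no reset: what is moved stays moved. The work goes in short steps, Python scripts to look and compute and a shell command to move; the robot and the scene stay as the last step left them, time stands still between calls to the robot, and variables do not carry over. Pictures are saved under pics/ and viewed, at most 14 in all, crops included, and the job is handed in when it is done.

```bash
mkdir -p pics; ls; cat > h.py <<'E'
import numpy as np, cv2
from plant import state, capture, calibration, hand_in, tcp_to_grasp
def cam(n):
    c=calibration(n); R=cv2.Rodrigues(np.array(c["rvec"],float))[0]; return np.array(c["K"],float),R,np.array(c["tvec"],float).ravel()
def ray(n,u,v,z):
    K,R,t=cam(n); C=-R.T@t; d=R.T@np.linalg.inv(K)@np.array([u,v,1.]); return C+d*(z-C[2])/d[2]
def cloud(n,D):
    K,R,t=cam(n); v,u=np.mgrid[:480,:640]; p=np.linalg.inv(K)@np.stack([u.ravel(),v.ravel(),np.ones(u.size)])*D.ravel()
    P=(R.T@(p-t[:,None])).T.reshape(480,640,3); P[D==0]=np.nan; return P
def proj(n,P):
    c=calibration(n); return cv2.projectPoints(np.array(P,float).reshape(-1,3),np.array(c["rvec"],float),np.array(c["tvec"],float),np.array(c["K"],float),None)[0].reshape(-1,2)
def snap(tag):
    o={}
    for n in("scene","top"):
        p,d=capture(n); cv2.imwrite(f"pics/{tag}_{n}.png",p); np.savez(f"{tag}_{n}.npz",p=p,d=d); o[n]=(p,d)
    return o
E
python3 - <<'E'
from h import *
snap("a"); s=state(); print(s, tcp_to_grasp)
for n in("scene","top"):
    K,R,t=cam(n); print(n,K.tolist(),-R.T@t,R[2])
E
```

```text
pics
{'clock': 0.1, 'joint_positions': array([-1.28743180e+00,  1.31112176e-01,  1.48916953e+00, -3.79663840e-06,
        1.52299823e+00, -8.53957146e-02]), 'joint_vel': array([ 5.00598884e-05, -2.12533704e-03, -2.04034455e-03,  5.67536072e-04,
       -1.05915283e-04,  1.27505556e-03]), 'joint_torque': array([ 2.16536122e-03, -5.70951283e+01, -5.01940334e+01, -3.01623959e-05,
        8.17789376e-03,  2.78131967e-05]), 'tcp_pos': array([ 0.21615866, -0.55917965,  0.23033395]), 'eef_rot': array([-8.39325866e-04,  9.83049720e-01,  1.83337220e-01, -8.52579765e-05]), 'wrist_force': array([-0.84648383,  0.71452813, -0.15470455]), 'torque': array([-0.0493977 , -0.03612391,  0.02481546]), 'finger_force': 0.0, 'grip_width': 0.0855687320727099} 0.0187
scene [[476.46884074986724, 0.0, 324.86334408652465], [0.0, 476.46884074986724, 238.794306115972], [0.0, 0.0, 1.0]] [1.20143138 0.42931893 0.90658619] [-0.56841781 -0.3709807  -0.73435313]
top [[545.2856175688133, 0.0, 320.34032599457686], [0.0, 545.2856175688133, 240.00788712468818], [0.0, 0.0, 1.0]] [0.45385301 0.0138686  1.47394362] [ 0.07359446 -0.01925412 -0.99710237]
```

View pics/a_scene.png

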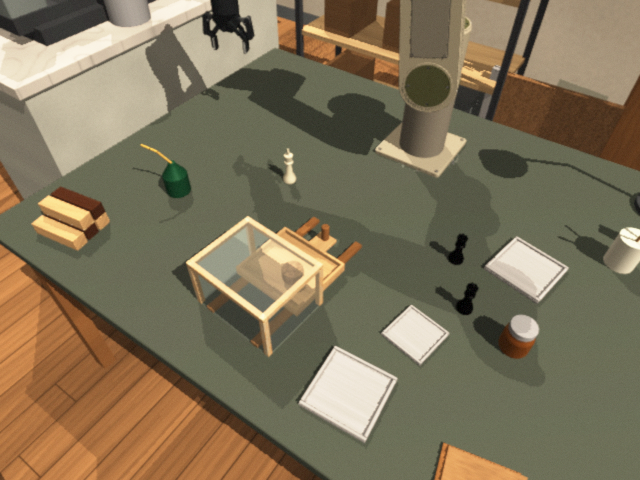

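View pics/a_top.png

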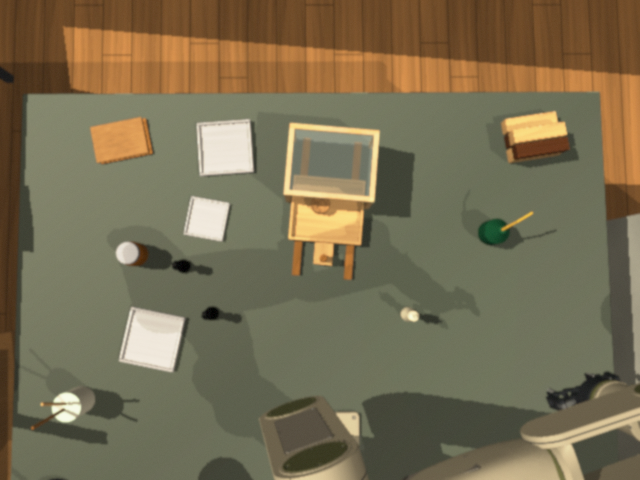

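The scene shows the case (scene 255,285) with the drawer half out and its peg at (325,233). There are two standing queens, at (460,248) and (468,297), and the king at (290,165). The smallest tray is at (415,333), with two larger decoys. In the top view these are the queens (183,266) and (211,313), tray (207,219), peg (325,258) and the block (320,205) half under the case.

```bash
cat > m.py <<'E'
from h import *
def load(tag,n):
    f=np.load(f"{tag}_{n}.npz"); return f["p"],f["d"]
def rect(pts):
    (c,s,a)=cv2.minAreaRect(pts.astype(np.float32)*1000); return np.round(c,1),np.round(s,1),round(a,2)
E
python3 - <<'E'
from m import *
for n in("top","scene"):
    p,d=load("a",n); P=cloud(n,d); hsv=cv2.cvtColor(p,cv2.COLOR_BGR2HSV); z=P[...,2]
    print(n,"bench z",np.nanmedian(z[(abs(P[...,0]-.5)<.3)&(abs(P[...,1])<.4)]))
    dark=(p.max(2)<45)&(P[...,0]>.3)&(P[...,0]<.8)&(abs(P[...,1])<.6)&(z>.008)
    k,l,st,c=cv2.connectedComponentsWithStats(dark.astype(np.uint8))
    for i in range(1,k):
        if st[i,4]>15:
            q=P[l==i]; h=q[q[:,2]>.055]; print("dark",st[i],c[i].round(1),q.mean(0).round(4),q[:,2].max().round(3), h.mean(0).round(4) if len(h) else None)
    ws=((hsv[...,1]<50)&(hsv[...,2]>140)&(z<.03)&(P[...,0]>.2)).astype(np.uint8)
    k,l,st,c=cv2.connectedComponentsWithStats(ws)
    for i in range(1,k):
        if st[i,4]>300: print("tray",st[i],c[i].round(1),rect(P[l==i][:,:2]))
    b=(abs(z-.138)<.006)&(hsv[...,0]<30)&(hsv[...,1]>50)&(P[...,0]>.45)&(abs(P[...,1])<.25)
    print("roof",b.sum(),rect(P[b][:,:2]),np.nanmedian(z[b]))
    # region between roof front and robot
    if n=="top":
        r=(slice(195,285),slice(280,385))
        for lo,hi,nm in((.003,.015,"runner"),(.016,.03,"floor/tongue"),(.03,.042,"wall"),(.043,.056,"block"),(.056,.075,"peg")):
            m=(z[r]>lo)&(z[r]<hi)&(hsv[r][...,0]<30)&(hsv[r][...,1]>60)
            q=P[r][m]; print(nm,m.sum(), rect(q[:,:2]) if len(q)>3 else None, q.mean(0).round(4) if len(q) else None)
cv2.imwrite("pics/crop1.png",cv2.resize(load("a","top")[0][110:290,170:390],None,fx=3.6,fy=3.2,interpolation=cv2.INTER_CUBIC))
E
```

```text
top bench z 0.002106836756738859
dark [173 260  18  12 159] [181.6 265.5] [0.4962 0.3476 0.0488] 0.091 [0.4961 0.3505 0.0768]
dark [203 307  16  13 148] [210.5 313.5] [0.3715 0.2723 0.0496] 0.095 [0.371  0.275  0.0784]
tray [ 196  118   58   59 2959] [224.1 146.6] (array([820.6, 245.3]), array([155.5, 151.6]), 4.02)
tray [ 183  195   47   47 1648] [205.9 218.2] (array([625.2, 294. ]), array([112.3, 111.8]), 79.12)
tray [ 628  215   12  144 1255] [634.8 277. ] (array([  422.9, -1001.6]), array([445.1,  15.1]), 0.13)
tray [ 118  307   66   66 3179] [151.1 339.4] (array([302. , 438.1]), array([153.8, 151.6]), 77.96)
roof 3519 (array([745.6, -42.2]), array([224. , 181.8]), 84.78) 0.13834969121167356
runner 756 (array([564.7, -37.7]), array([242. , 218.8]), 88.21) [ 0.5313 -0.0254  0.01  ]
floor/tongue 2711 (array([579.8, -21.5]), array([211.1, 203.7]), 78.33) [ 0.6005 -0.0305  0.0211]
wall 372 (array([586. , -24.7]), array([216.2, 168.6]), 84.54) [ 0.5925 -0.0248  0.035 ]
block 257 (array([628.8, -49.6]), array([190.6, 179.2]), 30.13) [ 0.6505 -0.0156  0.0486]
peg 59 (array([580.7, -26.9
[... 165 characters left out ...]
058 [ 0.6135 -0.4727  0.0569]
dark [448 234  20  30 299] [457.9 249.2] [0.3799 0.2789 0.045 ] 0.093 [0.3782 0.2788 0.0748]
dark [456 283  22  31 356] [467.1 299.1] [0.5062 0.3549 0.0447] 0.091 [0.5044 0.3549 0.0748]
tray [  40   74  122  102 5373] [102.  124.2] (array([ 462.2, -903.5]), array([220.6, 524.1]), 89.95)
tray [ 486  236   83   66 2766] [527.4 267.8] (array([298.5, 435.8]), array([145.8, 166.1]), 77.52)
tray [ 382  305   68   60 2121] [415.6 333.5] (array([621.8, 293.3]), array([105.7, 114.9]), 78.92)
tray [ 299  346   99   96 5274] [348.8 392.4] (array([815.5, 243. ]), array([155.1, 145.3]), 3.87)
roof 5309 (array([748.3, -42.1]), array([228.1, 183.3]), 84.75) 0.13914546281604592
```

View pics/crop1.png

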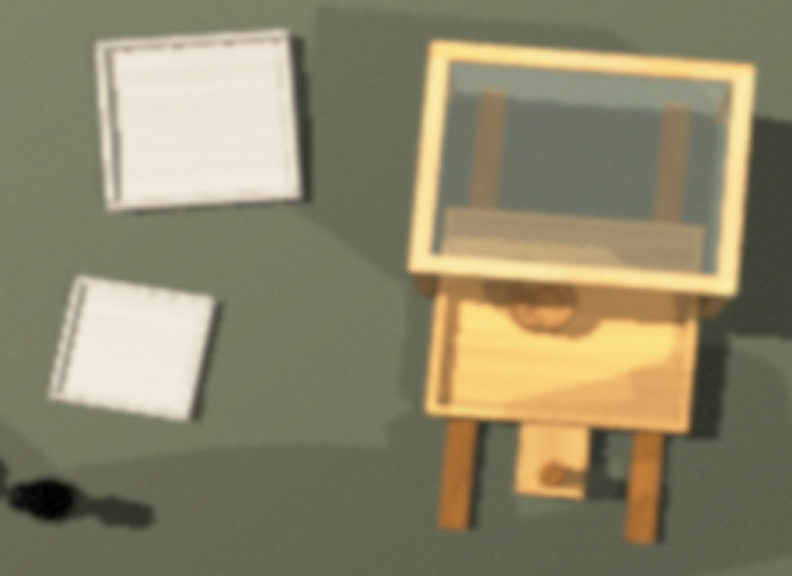

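```bash
cat >> m.py <<'E'
from scipy.optimize import least_squares
from scipy.spatial.transform import Rotation as Ro
def circ(q,r,c0):
    f=lambda c:np.hypot(q[:,0]-c[0],q[:,1]-c[1])-r
    s=least_squares(f,c0,loss="soft_l1",f_scale=.003); return s.x.round(4),np.sqrt(np.mean(f(s.x)**2)).round(4)
def go(x,y,z,yaw=None):
    s=state(); q=s["eef_rot"]; R=Ro.from_quat([q[1],q[2],q[3],q[0]])
    M=R.as_matrix(); y0=np.degrees(np.arctan2(M[1,0],M[0,0]))
    if yaw is not None:
        T=Ro.from_euler("z",yaw,degrees=True)*Ro.from_euler("x",180,degrees=True)
        print("yaw",y0.round(2),"turn",np.degrees((R.inv()*T).as_rotvec()).round(2)); M=T.as_matrix()
    d=np.array([x,y,z])-s["tcp_pos"]; print("tcp",s["tcp_pos"].round(4),"travel mm",(M.T@d*1000).round(1),"w",round(s["grip_width"],4),"t",round(s["clock"],1))
E
python3 - <<'E'
from m import *
Pt=cloud("top",load("a","top")[1]); Ps=cloud("scene",load("a","scene")[1])
pt,ps=load("a","top")[0],load("a","scene")[0]
for c in((.497,.350),(.371,.275)):
    for nm,L in(("top",[(Pt,pt)]),("scene",[(Ps,ps)]),("both",[(Pt,pt),(Ps,ps)])):
        q=np.vstack([P[(np.hypot(P[...,0]-c[0],P[...,1]-c[1])<.03)&(P[...,2]>.057)&(P[...,2]<.082)&(p.max(2)<70)] for P,p in L]); print(nm,len(q),circ(q,.0115,c))
for nm,c,lo,hi,r in(("peg",(.53,-.02),.03,.075,.01),("block",(.62,-.03),.03,.052,.026)):
    for n,P in(("top",Pt),("scene",Ps)):
        if nm=="block" and n=="scene": continue
        g=ray(n,*((323.6,257.8) if nm=="peg" else (320.8,205.3)),.064 if nm=="peg" else .048) if n=="top" else g
        q=P[(np.hypot(P[...,0]-g[0],P[...,1]-g[1])<r*1.5)&(P[...,2]>lo)&(P[...,2]<hi)]; print(nm,n,g.round(4),len(q),q.mean(0).round(4),circ(q,r,g[:2]))
a=np.radians(-5.2);X=np.array([np.cos(a),np.sin(a)]);C=np.array([.747,-.042]);m=C-.09*X
print("mouth",m,"drawer out",m-.105*X,"peg out",m-.235*X,"peg home",m-.075*X)
go(.53,-.025,.13,-5.2)
E
```

```text
top 53 (array([0.4968, 0.3537]), np.float64(0.0028))
scene 96 (array([0.4982, 0.3532]), np.float64(0.002))
both 149 (array([0.4979, 0.3534]), np.float64(0.0024))
top 51 (array([0.37 , 0.278]), np.float64(0.003))
scene 77 (array([0.3714, 0.277 ]), np.float64(0.0022))
both 128 (array([0.371 , 0.2775]), np.float64(0.0026))
peg top [ 0.5117 -0.0213  0.064 ] 48 [ 0.5106 -0.0197  0.0625] (array([ 0.5106, -0.0236]), np.float64(0.004))
peg scene [ 0.5117 -0.0213  0.064 ] 113 [ 0.519  -0.0177  0.0529] (array([ 0.5144, -0.0213]), np.float64(0.0024))
block top [ 0.6508 -0.0159  0.048 ] 241 [ 0.6504 -0.0141  0.0474] (array([ 0.6679, -0.0149]), np.float64(0.0096))
mouth [ 0.6573704  -0.03384307] drawer out [ 0.55280254 -0.02432665] peg out [ 0.42333757 -0.01254441] peg home [ 0.58267907 -0.02704562]
yaw 21.13 turn [-1.000e-01  1.000e-02  2.633e+01]
tcp [ 0.2162 -0.5592  0.2303] travel mm [ 264.1 -560.4  100.3] w 0.0856 t 0.1
```

```bash
python3 -m handwheel '[{"travel":[0,0,0],"angular":[0,0,6.58]},{"travel":[0,0,0],"angular":[0,0,6.58]},{"travel":[0,0,0],"angular":[0,0,6.58]},{"travel":[0,0,0],"angular":[0,0,6.58]},{"travel":[16.4,-37.5,0],"angular":[0,0,0]},{"travel":[16.4,-37.5,0],"angular":[0,0,0]},{"travel":[16.4,-37.5,0],"angular":[0,0,0]},{"travel":[16.4,-37.5,0],"angular":[0,0,0]},{"travel":[16.4,-37.5,0],"angular":[0,0,0]},{"travel":[16.4,-37.5,0],"angular":[0,0,0]},{"travel":[16.4,-37.5,0],"angular":[0,0,0]},{"travel":[16.4,-37.5,0],"angular":[0,0,0]},{"travel":[16.4,-37.5,0],"angular":[0,0,0]},{"travel":[16.4,-37.5,0],"angular":[0,0,0]},{"travel":[16.4,-37.5,0],"angular":[0,0,0]},{"travel":[16.4,-37.5,0],"angular":[0,0,0]},{"travel":[16.4,-37.5,0],"angular":[0,0,0]},{"travel":[16.4,-37.5,0],"angular":[0,0,0]},{"travel":[16.4,-37.5,0],"angular":[0,0,0]},{"travel":[0,0,0],"angular":[0,0,0]}]' 1 30; python3 -c "
from m import *
go(.512,-.0215,.034,-5.2)"
```

```text
clock: 2.1
tcp_pos: [0.5133, -0.0175, 0.2307]
eef_rot: [-0.001, 0.999, -0.043, -0.0]
wrist_force: [-0.8, -1.4, 0.4]
grip_width: 0.0854
finger_force: 0.0
yaw -4.93 turn [-0.1   0.03  0.27]
tcp [ 0.5133 -0.0175  0.2307] travel mm [ -0.9   4.1 196.7] w 0.0854 t 2.1
```

```bash
python3 -m handwheel '[{"travel":[0,4,30],"angular":[0,0,0.3]},{"travel":[0,0,30],"angular":[0,0,0]},{"travel":[0,0,30],"angular":[0,0,0]},{"travel":[0,0,30],"angular":[0,0,0]},{"travel":[0,0,30],"angular":[0,0,0]},{"travel":[0,0,26],"angular":[0,0,0]},{"travel":[0,0,20],"angular":[0,0,0]},{"travel":[0,0,0],"angular":[0,0,0]}]' ; python3 -m handwheel '[{"travel":[0,0,0],"angular":[0,0,0]},{"travel":[0,0,0],"angular":[0,0,0]},{"travel":[0,0,0],"angular":[0,0,0]},{"travel":[0,0,0],"angular":[0,0,0]},{"travel":[0,0,0],"angular":[0,0,0]},{"travel":[0,0,0],"angular":[0,0,0]},{"travel":[0,0,0],"angular":[0,0,0]},{"travel":[0,0,0],"angular":[0,0,0]},{"travel":[0,0,0],"angular":[0,0,0]},{"travel":[0,0,0],"angular":[0,0,0]}]' -1 50
```

```text
clock: 2.9
tcp_pos: [0.5084, -0.0257, 0.0317]
eef_rot: [-0.0, 0.999, -0.048, -0.004]
wrist_force: [-1.3, 0.4, -0.3]
grip_width: 0.0857
finger_force: 0.0
clock: 3.9
tcp_pos: [0.514, -0.0196, 0.0376]
eef_rot: [-0.005, 0.999, -0.047, 0.002]
wrist_force: [1.0, 32.0, 11.2]
grip_width: 0.0182
finger_force: 48.9
```

```bash
python3 -m handwheel '[{"travel":[0,-3,0],"angular":[0,0,0]},{"travel":[-8,0,0],"angular":[0,0,0]},{"travel":[-8,0,0],"angular":[0,0,0]},{"travel":[-8,0,0],"angular":[0,0,0]},{"travel":[-8,0,0],"angular":[0,0,0]},{"travel":[-8,0,0],"angular":[0,0,0]},{"travel":[-8,0,0],"angular":[0,0,0]},{"travel":[-8,0,0],"angular":[0,0,0]},{"travel":[-8,0,0],"angular":[0,0,0]},{"travel":[-8,0,0],"angular":[0,0,0]},{"travel":[-8,0,0],"angular":[0,0,0]},{"travel":[-4,0,0],"angular":[0,0,0]},{"travel":[0,0,0],"angular":[0,0,0]},{"travel":[0,0,0],"angular":[0,0,0]}]'
```

```text
clock: 5.3
tcp_pos: [0.4305, -0.0118, 0.0376]
eef_rot: [-0.003, 0.999, -0.048, 0.002]
wrist_force: [-0.7, 19.2, 12.0]
grip_width: 0.0186
finger_force: 51.2
```

```bash
python3 -m handwheel '[{"travel":[-3,-1,0],"angular":[0,0,0]},{"travel":[-3,-1,0],"angular":[0,0,0]},{"travel":[-2,0,0],"angular":[0,0,0]},{"travel":[0,0,0],"angular":[0,0,0]}]'; python3 -m handwheel '[{"travel":[-2,0,0],"angular":[0,0,0]},{"travel":[0,0,0],"angular":[0,0,0]}]'
```

```text
clock: 5.7
tcp_pos: [0.4241, -0.011, 0.0376]
eef_rot: [-0.001, 0.999, -0.048, 0.004]
wrist_force: [7.1, 7.0, 1.7]
grip_width: 0.0186
finger_force: 49.9
clock: 5.9
tcp_pos: [0.4241, -0.0111, 0.0378]
eef_rot: [-0.001, 0.999, -0.048, 0.006]
wrist_force: [20.3, 6.0, -11.8]
grip_width: 0.0183
finger_force: 49.5
```

```bash
python3 -m handwheel '[{"travel":[2,0,0],"angular":[0,0,0]},{"travel":[0,0,0],"angular":[0,0,0]},{"travel":[0,0,0],"angular":[0,0,0]},{"travel":[0,0,0],"angular":[0,0,0]},{"travel":[0,0,0],"angular":[0,0,0]},{"travel":[0,0,0],"angular":[0,0,0]},{"travel":[0,0,0],"angular":[0,0,0]},{"travel":[0,0,-30],"angular":[0,0,0]},{"travel":[0,0,-40],"angular":[0,0,0]},{"travel":[0,0,-40],"angular":[0,0,0]},{"travel":[0,0,-40],"angular":[0,0,0]},{"travel":[0,0,-40],"angular":[0,0,0]},{"travel":[0,40,-10],"angular":[0,0,0]},{"travel":[0,40,0],"angular":[0,0,0]},{"travel":[0,40,0],"angular":[0,0,0]},{"travel":[0,40,0],"angular":[0,0,0]},{"travel":[0,40,0],"angular":[0,0,0]},{"travel":[0,40,0],"angular":[0,0,0]}]' 1; cat > look.py <<'E'
import sys
from m import *
tag=sys.argv[1]; snap(tag)
def dark(n):
    p,d=load(tag,n); P=cloud(n,d); return P,p
B=[dark("top"),dark("scene")]
for n,(P,p) in zip(("top","scene"),B):
    m=((p.max(2)<55)&(P[...,2]>.02)&(P[...,2]<.115)&(P[...,0]>.2)&(P[...,0]<.85)&(P[...,1]>-.3)&(P[...,1]<.6)).astype(np.uint8)
    k,l,st,c=cv2.connectedComponentsWithStats(m)
    for i in range(1,k):
        if st[i,4]>25:
            q=P[l==i]; h=q[q[:,2]>.06]
            if len(h)>5: print("dark",n,c[i].round(0),len(q),"zmax",q[:,2].max().round(3),circ(h,.0115,h.mean(0)[:2]))
P,p=B[0]; hsv=cv2.cvtColor(p,cv2.COLOR_BGR2HSV); z=P[...,2]
def box(nm,lo,hi,x0,x1,y0,y1):
    m=((z>lo)&(z<hi)&(P[...,0]>x0)&(P[...,0]<x1)&(P[...,1]>y0)&(P[...,1]<y1)).astype(np.uint8)
    k,l,st,c=cv2.connectedComponentsWithStats(m); i=1+np.argmax(st[1:,4]) if k>1 else 0
    if i: q=P[l==i]; print(nm,st[i],c[i].round(1),q.mean(0).round(4),rect(q[:,:2]))
box("blocktop",.042,.055,.46,.64,-.13,.09)
box("drawer>.027",.027,.04,.44,.66,-.15,.12)
box("peg",.055,.072,.36,.6,-.1,.08)
box("blockany",.022,.036,.56,.70,.2,.4)
print("t",state()["clock"])
E
python3 look.py b
```

```text
clock: 7.7
tcp_pos: [0.3973, -0.2524, 0.2354]
eef_rot: [0.0, 0.999, -0.048, 0.0]
wrist_force: [1.1, -0.6, -0.6]
grip_width: 0.0853
finger_force: 0.0
dark top [180. 265.] 127 zmax 0.092 (array([0.4953, 0.3552]), np.float64(0.0042))
dark top [209. 314.] 119 zmax 0.094 (array([0.367 , 0.2781]), np.float64(0.0045))
dark scene [459. 246.] 225 zmax 0.092 (array([0.3699, 0.2773]), np.float64(0.0036))
dark scene [468. 296.] 270 zmax 0.092 (array([0.4971, 0.3535]), np.float64(0.0034))
blocktop [308 228  20  20 291] [317.2 237.5] [ 0.5658 -0.0055  0.0485] (array([566.6,  -5.6]), array([50.4, 48.8]), 44.44)
drawer>.027 [286 209  77  70 615] [324.3 243.3] [ 0.5516 -0.0245  0.0341] (array([551.4, -24. ]), array([192.2, 172.4]), 84.68)
peg [317 289   8   8  47] [320.4 292.6] [ 0.4222 -0.0119  0.0644] (array([422.4, -12.2]), array([18. , 18.2]), 0.22)
t 7.8
```

View pics/b_top.png

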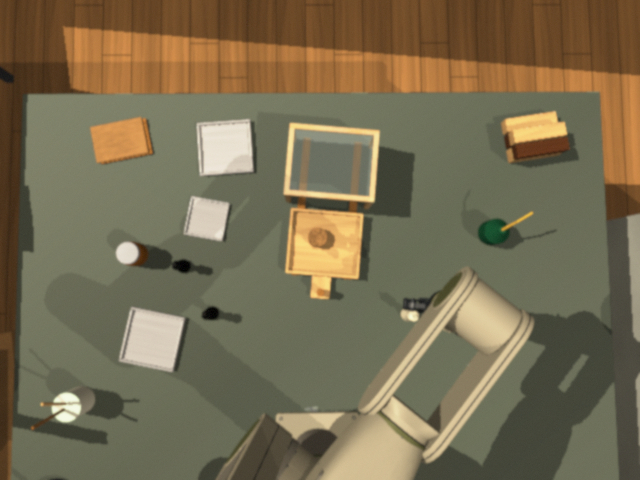

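View pics/b_scene.png

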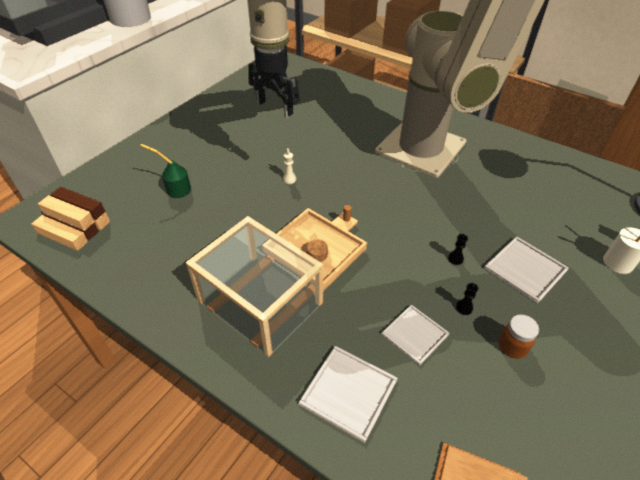

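```bash
python3 -c "
from m import *
go(.567,-.005,.15,-5.2)"
```

```text
yaw -5.73 turn [ 0.08  0.04 -0.53]
tcp [ 0.3967 -0.2547  0.235 ] travel mm [ 147.  -264.2   85. ] w 0.0854 t 7.8
```

```bash
python3 -m handwheel '[{"travel":[18,-33,0],"angular":[0,0,-0.5]},{"travel":[18,-33,0],"angular":[0,0,0]},{"travel":[18,-33,0],"angular":[0,0,0]},{"travel":[18,-33,0],"angular":[0,0,0]},{"travel":[18,-33,0],"angular":[0,0,0]},{"travel":[18,-33,0],"angular":[0,0,0]},{"travel":[18,-33,30],"angular":[0,0,0]},{"travel":[18,-33,30],"angular":[0,0,0]},{"travel":[0,0,25],"angular":[0,0,0]},{"travel":[0,0,0],"angular":[0,0,0]},{"travel":[0,0,0],"angular":[0,0,0]}]' 0.7 30;  python3 -c "
from m import *
go(.567,-.005,.02,-5.2)"
```

```text
clock: 8.9
tcp_pos: [0.5638, -0.0004, 0.1503]
eef_rot: [0.0, 0.999, -0.043, -0.001]
wrist_force: [-0.1, -0.6, 0.2]
grip_width: 0.0729
finger_force: 0.0
yaw -4.97 turn [0.01 0.09 0.23]
tcp [ 5.638e-01 -4.000e-04  1.503e-01] travel mm [  3.6   4.3 130.3] w 0.0729 t 8.9
```

```bash
python3 -m handwheel '[{"travel":[3,4,25],"angular":[0,0,0]},{"travel":[0,0,30],"angular":[0,0,0]},{"travel":[0,0,30],"angular":[0,0,0]},{"travel":[0,0,20],"angular":[0,0,0]},{"travel":[0,0,12],"angular":[0,0,0]},{"travel":[0,0,7],"angular":[0,0,0]},{"travel":[0,0,4],"angular":[0,0,0]},{"travel":[0,0,0],"angular":[0,0,0]},{"travel":[0,0,0],"angular":[0,0,0]}]'; python3 -m handwheel '[{"travel":[0,0,0],"angular":[0,0,0]},{"travel":[0,0,0],"angular":[0,0,0]},{"travel":[0,0,0],"angular":[0,0,0]},{"travel":[0,0,0],"angular":[0,0,0]},{"travel":[0,0,0],"angular":[0,0,0]},{"travel":[0,0,0],"angular":[0,0,0]}]' -1 30
```

```text
clock: 9.8
tcp_pos: [0.568, -0.0049, 0.0235]
eef_rot: [0.0, 0.999, -0.044, 0.001]
wrist_force: [0.6, -0.4, -0.1]
grip_width: 0.0724
finger_force: 0.0
clock: 10.4
tcp_pos: [0.568, -0.0048, 0.0234]
eef_rot: [0.0, 0.999, -0.044, 0.001]
wrist_force: [-0.3, -0.2, 6.2]
grip_width: 0.0512
finger_force: 31.6
```

```bash
python3 -m handwheel '[{"travel":[0,0,-10],"angular":[0,0,0]},{"travel":[0,0,-20],"angular":[0,0,0]},{"travel":[0,0,-25],"angular":[0,0,0]},{"travel":[0,0,-25],"angular":[0,0,0]},{"travel":[0,0,-10],"angular":[0,0,0]},{"travel":[0,0,0],"angular":[0,0,0]}]'; python3 -c "
from m import *
go(.624,.294,.105,-5.2)"
```

```text
clock: 11.0
tcp_pos: [0.5685, -0.0049, 0.1144]
eef_rot: [0.0, 0.999, -0.043, 0.002]
wrist_force: [0.9, 0.3, 0.5]
grip_width: 0.0515
finger_force: 31.3
yaw -4.98 turn [ 0.   -0.22  0.22]
tcp [ 0.5685 -0.0049  0.1144] travel mm [  28.2 -302.7    9.4] w 0.0515 t 11.0
```

```bash
python3 -m handwheel '[{"travel":[3,-30,0],"angular":[0,0,0]},{"travel":[3,-30,0],"angular":[0,0,0]},{"travel":[3,-30,0],"angular":[0,0,0]},{"travel":[3,-30,0],"angular":[0,0,0]},{"travel":[3,-30,0],"angular":[0,0,0]},{"travel":[3,-30,0],"angular":[0,0,0]},{"travel":[3,-30,0],"angular":[0,0,0]},{"travel":[3,-30,0],"angular":[0,0,0]},{"travel":[3,-30,0],"angular":[0,0,0]},{"travel":[1,-32,0],"angular":[0,0,0]},{"travel":[0,0,0],"angular":[0,0,0]},{"travel":[0,0,0],"angular":[0,0,0]},{"travel":[0,0,0],"angular":[0,0,0]}]'; python3 -c "
from m import *
go(.624,.294,.0095,-5.2)"
```

```text
clock: 12.3
tcp_pos: [0.6206, 0.2925, 0.1109]
eef_rot: [0.001, 0.999, -0.044, -0.001]
wrist_force: [-0.4, -0.9, -0.3]
grip_width: 0.051
finger_force: 31.4
yaw -5.01 turn [0.08 0.11 0.19]
tcp [0.6206 0.2925 0.1109] travel mm [  3.3  -1.8 101.4] w 0.051 t 12.3
```

```bash
python3 -m handwheel '[{"travel":[3,-2,25],"angular":[0,0,0]},{"travel":[0,0,25],"angular":[0,0,0]},{"travel":[0,0,20],"angular":[0,0,0]},{"travel":[0,0,12],"angular":[0,0,0]},{"travel":[0,0,8],"angular":[0,0,0]},{"travel":[0,0,5],"angular":[0,0,0]},{"travel":[0,0,3],"angular":[0,0,0]},{"travel":[0,0,2],"angular":[0,0,0]},{"travel":[0,0,0],"angular":[0,0,0]},{"travel":[0,0,0],"angular":[0,0,0]}]'
```

```text
clock: 13.3
tcp_pos: [0.6248, 0.2956, 0.013]
eef_rot: [-0.0, 0.999, -0.043, 0.0]
wrist_force: [0.4, -0.4, -0.2]
grip_width: 0.0509
finger_force: 31.4
```

```bash
python3 -m handwheel '[{"travel":[0,0,2],"angular":[0,0,0]},{"travel":[0,0,2],"angular":[0,0,0]},{"travel":[0,0,0],"angular":[0,0,0]}]'; python3 -m handwheel '[{"travel":[0,0,0],"angular":[0,0,0]},{"travel":[0,0,0],"angular":[0,0,0]},{"travel":[0,0,0],"angular":[0,0,0]},{"travel":[0,0,0],"angular":[0,0,0]},{"travel":[0,0,0],"angular":[0,0,0]},{"travel":[0,0,-20],"angular":[0,0,0]},{"travel":[0,0,-35],"angular":[0,0,0]},{"travel":[0,0,-40],"angular":[0,0,0]},{"travel":[0,0,-40],"angular":[0,0,0]},{"travel":[0,0,-40],"angular":[0,0,0]},{"travel":[0,0,-20],"angular":[0,0,0]},{"travel":[0,0,0],"angular":[0,0,0]},{"travel":[0,0,0],"angular":[0,0,0]}]' 0.65; python3 -c "
from m import *
go(.4975,.3535,.16,-5.2)"
```

```text
clock: 13.6
tcp_pos: [0.6246, 0.2955, 0.0085]
eef_rot: [-0.0, 0.999, -0.044, 0.0]
wrist_force: [0.4, 1.2, 1.5]
grip_width: 0.0511
finger_force: 31.5
clock: 14.9
tcp_pos: [0.6245, 0.2954, 0.2033]
eef_rot: [-0.0, 0.999, -0.044, 0.0]
wrist_force: [-0.0, 0.5, -0.3]
grip_width: 0.0709
finger_force: 0.0
yaw -4.99 turn [-0.01 -0.03  0.21]
tcp [0.6245 0.2954 0.2033] travel mm [-131.7  -46.3   43.3] w 0.0709 t 14.9
```

```bash
python3 -m handwheel '[{"travel":[-32,-11,0],"angular":[0,0,0]},{"travel":[-33,-11,0],"angular":[0,0,0]},{"travel":[-33,-11,0],"angular":[0,0,0]},{"travel":[-34,-13,20],"angular":[0,0,0.2]},{"travel":[0,0,0],"angular":[0,0,0]},{"travel":[0,0,0],"angular":[0,0,0]},{"travel":[0,0,0],"angular":[0,0,0]}]' 0.2 20; python3 look.py c; python3 -c "
from m import *
go(.4975,.3535,.046,-5.2)"
```

```text
clock: 15.6
tcp_pos: [0.4973, 0.3522, 0.1826]
eef_rot: [0.0, 0.999, -0.045, -0.0]
wrist_force: [-1.1, -0.6, -0.2]
grip_width: 0.0512
finger_force: 0.0
dark top [209. 314.] 110 zmax 0.093 (array([0.368 , 0.2788]), np.float64(0.0043))
dark scene [459. 246.] 221 zmax 0.091 (array([0.3708, 0.2763]), np.float64(0.0035))
dark scene [469. 296.] 266 zmax 0.092 (array([0.4974, 0.3539]), np.float64(0.0033))
blocktop [316 273   1   1   1] [316. 273.] [ 0.4729 -0.0014  0.0428] (array([472.9,  -1.4]), array([0., 0.]), 0.0)
drawer>.027 [286 209  77  70 639] [324.7 242.8] [ 0.5527 -0.0256  0.0342] (array([551.6, -24. ]), array([192.3, 172.3]), 84.74)
peg [317 289   8   8  48] [320.4 292.6] [ 0.422  -0.0118  0.0645] (array([422.3, -12.2]), array([18.1, 17.9]), 88.84)
blockany [194 208  21  20 260] [204.  217.5] [0.6232 0.2935 0.032 ] (array([623.5, 294.2]), array([51.4, 49.8]), 63.51)
t 15.7
yaw -5.26 turn [-0.01 -0.03 -0.06]
tcp [0.498  0.3522 0.1834] travel mm [ -0.6  -1.2 137.4] w 0.0513 t 15.7
```

Block is in the tray; now queen A.

```bash
python3 -m handwheel '[{"travel":[0,-1,25],"angular":[0,0,0]},{"travel":[0,0,30],"angular":[0,0,0]},{"travel":[0,0,30],"angular":[0,0,0]},{"travel":[0,0,25],"angular":[0,0,0]},{"travel":[0,0,15],"angular":[0,0,0]},{"travel":[0,0,9],"angular":[0,0,0]},{"travel":[0,0,4],"angular":[0,0,0]},{"travel":[0,0,0],"angular":[0,0,0]},{"travel":[0,0,0],"angular":[0,0,0]}]'; python3 -m handwheel '[{"travel":[0,0,0],"angular":[0,0,0]},{"travel":[0,0,0],"angular":[0,0,0]},{"travel":[0,0,0],"angular":[0,0,0]},{"travel":[0,0,0],"angular":[0,0,0]},{"travel":[0,0,0],"angular":[0,0,0]},{"travel":[0,0,0],"angular":[0,0,0]}]' -0.8 20; python3 -m handwheel '[{"travel":[0,0,-4],"angular":[0,0,0]},{"travel":[0,0,-10],"angular":[0,0,0]},{"travel":[0,0,-20],"angular":[0,0,0]},{"travel":[0,0,-25],"angular":[0,0,0]},{"travel":[0,0,-20],"angular":[0,0,0]},{"travel":[0,0,-5],"angular":[0,0,0]},{"travel":[0,0,0],"angular":[0,0,0]}]'; python3 -c "
from m import *
a=np.radians(-5.2);Y=np.array([-np.sin(a),np.cos(a)]);D=np.array([.552,-.0243])
print(D+.042*Y,D-.042*Y)
go(*(D-.042*Y),.13,-5.2)"
```

```text
clock: 16.6
tcp_pos: [0.498, 0.3542, 0.0467]
eef_rot: [-0.001, 0.999, -0.045, 0.001]
wrist_force: [-0.0, 0.1, 0.3]
grip_width: 0.0514
finger_force: 0.0
clock: 17.2
tcp_pos: [0.4977, 0.3542, 0.0463]
eef_rot: [-0.001, 0.999, -0.045, 0.001]
wrist_force: [-0.5, 0.8, 6.3]
grip_width: 0.0244
finger_force: 21.4
clock: 17.9
tcp_pos: [0.4976, 0.354, 0.1304]
eef_rot: [-0.001, 0.999, -0.045, 0.001]
wrist_force: [-0.4, 0.2, -1.0]
grip_width: 0.0244
finger_force: 20.9
[0.55580657 0.01752714] [ 0.54819343 -0.06612714]
yaw -5.19 turn [-0.07 -0.09  0.01]
tcp [0.4976 0.354  0.1304] travel mm [8.850e+01 4.138e+02 4.000e-01] w 0.0244 t 17.9
```

```bash
python3 -m handwheel '[{"travel":[3,12,0],"angular":[0,0,0]},{"travel":[5.5,25.5,0],"angular":[0,0,0]},{"travel":[5.5,26.8,0],"angular":[0,0,0]},{"travel":[5.8,26.8,0],"angular":[0,0,0]},{"travel":[5.8,26.8,0],"angular":[0,0,0]},{"travel":[5.8,26.8,0],"angular":[0,0,0]},{"travel":[5.8,26.8,0],"angular":[0,0,0]},{"travel":[5.8,26.8,0],"angular":[0,0,0]},{"travel":[5.8,26.8,0],"angular":[0,0,0]},{"travel":[5.8,26.8,0],"angular":[0,0,0]},{"travel":[5.8,26.8,0],"angular":[0,0,0]},{"travel":[5.8,26.8,0],"angular":[0,0,0]},{"travel":[5.8,26.8,0],"angular":[0,0,0]},{"travel":[5.8,26.8,0],"angular":[0,0,0]},{"travel":[5.5,26.5,0],"angular":[0,0,0]},{"travel":[5.2,22,0],"angular":[0,0,0]},{"travel":[2,7,0],"angular":[0,0,0]},{"travel":[0,0,0],"angular":[0,0,0]},{"travel":[0,0,0],"angular":[0,0,0]},{"travel":[0,0,0],"angular":[0,0,0]}]'; python3 -c "
from m import *
go(.548,-.066,.067,-5.2)"
```

```text
clock: 19.9
tcp_pos: [0.5492, -0.0664, 0.1289]
eef_rot: [-0.0, 0.999, -0.045, -0.0]
wrist_force: [-0.0, 0.7, 0.1]
grip_width: 0.0241
finger_force: 20.9
yaw -5.14 turn [-0.02  0.05  0.06]
tcp [ 0.5492 -0.0664  0.1289] travel mm [-1.3 -0.3 61.9] w 0.0241 t 19.9
```

```bash
python3 -m handwheel '[{"travel":[0,0,8],"angular":[0,0,0]},{"travel":[0,0,14],"angular":[0,0,0]},{"travel":[0,0,14],"angular":[0,0,0]},{"travel":[0,0,10],"angular":[0,0,0]},{"travel":[0,0,6],"angular":[0,0,0]},{"travel":[0,0,4],"angular":[0,0,0]},{"travel":[0,0,2],"angular":[0,0,0]},{"travel":[0,0,0],"angular":[0,0,0]},{"travel":[0,0,0],"angular":[0,0,0]}]'; python3 -m handwheel '[{"travel":[0,0,1],"angular":[0,0,0]},{"travel":[0,0,0],"angular":[0,0,0]},{"travel":[0,0,0],"angular":[0,0,0]}]'; python3 -m handwheel '[{"travel":[0,0,1],"angular":[0,0,0]},{"travel":[0,0,0],"angular":[0,0,0]}]'
```

```text
clock: 20.8
tcp_pos: [0.5501, -0.0675, 0.0718]
eef_rot: [0.0, 0.999, -0.045, 0.0]
wrist_force: [0.1, 0.2, -0.8]
grip_width: 0.0242
finger_force: 20.9
clock: 21.1
tcp_pos: [0.5497, -0.0674, 0.0705]
eef_rot: [0.0, 0.999, -0.045, 0.0]
wrist_force: [0.0, 1.2, -1.5]
grip_width: 0.0244
finger_force: 20.9
clock: 21.3
tcp_pos: [0.5495, -0.0674, 0.0691]
eef_rot: [-0.0, 0.999, -0.045, -0.0]
wrist_force: [-0.1, -0.3, -1.9]
grip_width: 0.0244
finger_force: 20.9
```

```bash
python3 -m handwheel '[{"travel":[0,0,1],"angular":[0,0,0]},{"travel":[0,0,0],"angular":[0,0,0]},{"travel":[0,0,0],"angular":[0,0,0]}]'; python3 -m handwheel '[{"travel":[0,0,1],"angular":[0,0,0]},{"travel":[0,0,0],"angular":[0,0,0]},{"travel":[0,0,0],"angular":[0,0,0]}]';python3 -m handwheel '[{"travel":[0,0,0.7],"angular":[0,0,0]},{"travel":[0,0,0],"angular":[0,0,0]},{"travel":[0,0,0],"angular":[0,0,0]}]'
```

```text
clock: 21.6
tcp_pos: [0.5496, -0.0674, 0.0682]
eef_rot: [-0.0, 0.999, -0.045, -0.0]
wrist_force: [-1.0, 0.2, -0.3]
grip_width: 0.0243
finger_force: 20.9
clock: 21.9
tcp_pos: [0.5496, -0.0674, 0.0672]
eef_rot: [-0.0, 0.999, -0.045, -0.0]
wrist_force: [-0.7, -0.3, -0.4]
grip_width: 0.0242
finger_force: 20.9
clock: 22.2
tcp_pos: [0.5496, -0.0674, 0.0665]
eef_rot: [0.0, 0.999, -0.045, -0.0]
wrist_force: [-0.5, 0.2, -0.8]
grip_width: 0.0243
finger_force: 20.9
```

```bash
python3 -m handwheel '[{"travel":[0,0,0.7],"angular":[0,0,0]},{"travel":[0,0,0],"angular":[0,0,0]},{"travel":[0,0,0],"angular":[0,0,0]}]'; python3 -m handwheel '[{"travel":[0,0,0],"angular":[0,0,0]},{"travel":[0,0,0],"angular":[0,0,0]},{"travel":[0,0,0],"angular":[0,0,0]},{"travel":[0,0,0],"angular":[0,0,0]},{"travel":[0,0,-10],"angular":[0,0,0]},{"travel":[0,0,-25],"angular":[0,0,0]},{"travel":[0,0,-35],"angular":[0,0,0]},{"travel":[0,0,-40],"angular":[0,0,0]},{"travel":[0,0,0],"angular":[0,0,0]},{"travel":[0,0,0],"angular":[0,0,0]}]' 0.1;  python3 -c "
from m import *
go(.371,.2775,.18,-5.2)"
```

```text
clock: 22.5
tcp_pos: [0.5499, -0.0674, 0.0663]
eef_rot: [0.0, 0.999, -0.045, 0.0]
wrist_force: [-0.6, 0.3, 3.2]
grip_width: 0.0245
finger_force: 21.1
clock: 23.5
tcp_pos: [0.5509, -0.0676, 0.1782]
eef_rot: [0.0, 0.999, -0.045, 0.002]
wrist_force: [0.1, -0.2, -1.0]
grip_width: 0.0467
finger_force: 0.0
yaw -5.19 turn [ 0.03 -0.23  0.01]
tcp [ 0.5509 -0.0676  0.1782] travel mm [-210.4 -327.4   -1.8] w 0.0467 t 23.5
```

```bash
python3 -m handwheel '[{"travel":[-17.5,-27.3,0],"angular":[0,0,0]},{"travel":[-17.5,-27.3,0],"angular":[0,0,0]},{"travel":[-17.5,-27.3,0],"angular":[0,0,0]},{"travel":[-17.5,-27.3,0],"angular":[0,0,0]},{"travel":[-17.5,-27.3,0],"angular":[0,0,0]},{"travel":[-17.5,-27.3,0],"angular":[0,0,0]},{"travel":[-17.5,-27.3,0],"angular":[0,0,0]},{"travel":[-17.5,-27.3,0],"angular":[0,0,0]},{"travel":[-17.5,-27.3,0],"angular":[0,0,0]},{"travel":[-17.5,-27.3,0],"angular":[0,0,0]},{"travel":[-17.5,-27.3,0],"angular":[0,0,0]},{"travel":[-17.5,-27.3,0],"angular":[0,0,0]},{"travel":[0,0,0],"angular":[0,0,0]},{"travel":[0,0,0],"angular":[0,0,0]},{"travel":[0,0,0],"angular":[0,0,0]}]' 0.2; python3 look.py d; python3 -c "
from m import *
go(.371,.2775,.046,-5.2)"
```

```text
clock: 25.0
tcp_pos: [0.37, 0.277, 0.1751]
eef_rot: [0.001, 0.999, -0.045, -0.001]
wrist_force: [-0.1, -0.0, -0.6]
grip_width: 0.0511
finger_force: 0.0
dark top [350. 248.] 97 zmax 0.11 (array([ 0.5377, -0.094 ]), np.float64(0.0044))
dark top [210. 312.] 60 zmax 0.086 (array([0.3666, 0.2778]), np.float64(0.002))
dark scene [295. 223.] 272 zmax 0.11 (array([ 0.5384, -0.0958]), np.float64(0.0032))
dark scene [459. 246.] 224 zmax 0.09 (array([0.3701, 0.2773]), np.float64(0.0035))
blocktop [345 248   3   3   4] [345.8 249. ] [ 0.5351 -0.0804  0.0424] (array([534.4, -80.4]), array([7.4, 1.9]), 44.18)
drawer>.027 [286 209  77  70 640] [326.  243.6] [ 0.5507 -0.0289  0.034 ] (array([551.4, -24.2]), array([192.7, 172.2]), 84.66)
peg [317 289   8   8  47] [320.3 292.6] [ 0.4221 -0.0116  0.0647] (array([422.3, -12.3]), array([18.2, 18. ]), 89.23)
blockany [194 208  21  20 259] [204.1 217.4] [0.6235 0.2934 0.0321] (array([623. , 294.2]), array([49.9, 51.4]), 14.36)
t 25.1
yaw -5.27 turn [ 0.03  0.02 -0.07]
tcp [0.3705 0.2769 0.1755] travel mm [  0.5  -0.6 129.5] w 0.0513 t 25.1
```

View pics/d_scene.png

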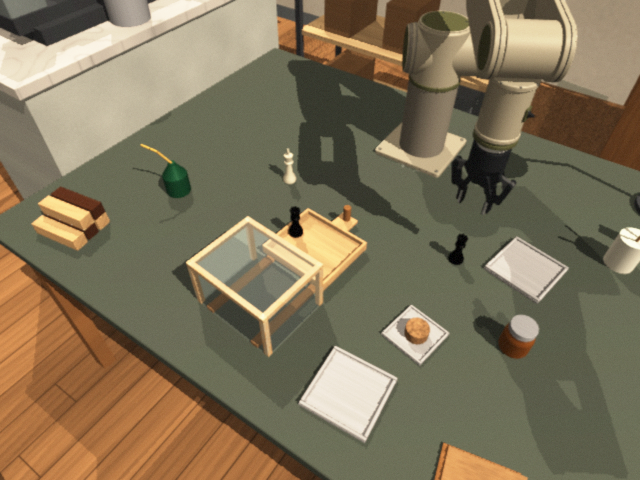

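The scene shows the block in the small tray (417,330), queen B still on the bench (459,248) under the gripper, and queen A standing in the drawer (295,222). Something knocked A about 3 cm to the side wall, but it is upright and inside the limits. I'll leave it and continue with queen B.

```bash
python3 -m handwheel '[{"travel":[0,0,25],"angular":[0,0,0]},{"travel":[0,0,30],"angular":[0,0,0]},{"travel":[0,0,30],"angular":[0,0,0]},{"travel":[0,0,22],"angular":[0,0,0]},{"travel":[0,0,12],"angular":[0,0,0]},{"travel":[0,0,7],"angular":[0,0,0]},{"travel":[0,0,4],"angular":[0,0,0]},{"travel":[0,0,0],"angular":[0,0,0]},{"travel":[0,0,0],"angular":[0,0,0]}]'; python3 -m handwheel '[{"travel":[0,0,0],"angular":[0,0,0]},{"travel":[0,0,0],"angular":[0,0,0]},{"travel":[0,0,0],"angular":[0,0,0]},{"travel":[0,0,0],"angular":[0,0,0]},{"travel":[0,0,0],"angular":[0,0,0]},{"travel":[0,0,0],"angular":[0,0,0]}]' -0.8 20; python3 -m handwheel '[{"travel":[0,0,-4],"angular":[0,0,0]},{"travel":[0,0,-10],"angular":[0,0,0]},{"travel":[0,0,-20],"angular":[0,0,0]},{"travel":[0,0,-25],"angular":[0,0,0]},{"travel":[0,0,-20],"angular":[0,0,0]},{"travel":[0,0,-5],"angular":[0,0,0]},{"travel":[0,0,0],"angular":[0,0,0]}]'; python3 -c "
from m import *
go(.555,.006,.13,-5.2)"
```

```text
clock: 26.0
tcp_pos: [0.3709, 0.2783, 0.0469]
eef_rot: [-0.0, 0.999, -0.045, 0.001]
wrist_force: [-0.2, 0.3, -0.8]
grip_width: 0.0511
finger_force: 0.0
clock: 26.6
tcp_pos: [0.3707, 0.2783, 0.0466]
eef_rot: [-0.0, 0.999, -0.045, 0.001]
wrist_force: [0.2, 0.5, 6.8]
grip_width: 0.0242
finger_force: 20.8
clock: 27.3
tcp_pos: [0.3707, 0.2781, 0.1308]
eef_rot: [-0.001, 0.999, -0.045, 0.001]
wrist_force: [-0.2, -0.6, -0.4]
grip_width: 0.0243
finger_force: 20.3
yaw -5.19 turn [-0.06 -0.09  0.01]
tcp [0.3707 0.2781 0.1308] travel mm [208.2 254.3   0.8] w 0.0243 t 27.3
```

```bash
python3 -m handwheel '[{"travel":[8,10,0],"angular":[0,0,0]},{"travel":[16,19.6,0],"angular":[0,0,0]},{"travel":[16,19.6,0],"angular":[0,0,0]},{"travel":[16,19.6,0],"angular":[0,0,0]},{"travel":[16,19.6,0],"angular":[0,0,0]},{"travel":[16,19.6,0],"angular":[0,0,0]},{"travel":[16,19.6,0],"angular":[0,0,0]},{"travel":[16,19.6,0],"angular":[0,0,0]},{"travel":[16,19.6,0],"angular":[0,0,0]},{"travel":[16,19.6,0],"angular":[0,0,0]},{"travel":[16,19.6,0],"angular":[0,0,0]},{"travel":[16,19.6,0],"angular":[0,0,0]},{"travel":[16,19.6,0],"angular":[0,0,0]},{"travel":[8,9,0],"angular":[0,0,0]},{"travel":[0,0,0],"angular":[0,0,0]},{"travel":[0,0,0],"angular":[0,0,0]},{"travel":[0,0,0],"angular":[0,0,0]}]'; python3 -m handwheel '[{"travel":[0,0,8],"angular":[0,0,0]},{"travel":[0,0,14],"angular":[0,0,0]},{"travel":[0,0,14],"angular":[0,0,0]},{"travel":[0,0,10],"angular":[0,0,0]},{"travel":[0,0,6],"angular":[0,0,0]},{"travel":[0,0,4],"angular":[0,0,0]},{"travel":[0,0,2],"angular":[0,0,0]},{"travel":[0,0,1],"angular":[0,0,0]},{"travel":[0,0,0],"angular":[0,0,0]},{"travel":[0,0,0],"angular":[0,0,0]}]'
```

```text
clock: 29.0
tcp_pos: [0.5535, 0.0067, 0.1294]
eef_rot: [-0.0, 0.999, -0.045, -0.001]
wrist_force: [0.2, -0.3, -1.1]
grip_width: 0.0244
finger_force: 20.3
clock: 30.0
tcp_pos: [0.5547, 0.0058, 0.0714]
eef_rot: [0.0, 0.999, -0.045, 0.0]
wrist_force: [0.6, 0.5, -0.6]
grip_width: 0.0245
finger_force: 20.3
```

Contact is expected at about 0.0666.

```bash
python3 -m handwheel '[{"travel":[0,0,1.5],"angular":[0,0,0]},{"travel":[0,0,1.5],"angular":[0,0,0]},{"travel":[0,0,1],"angular":[0,0,0]},{"travel":[0,0,0],"angular":[0,0,0]},{"travel":[0,0,0],"angular":[0,0,0]}]';  python3 -m handwheel '[{"travel":[0,0,0.7],"angular":[0,0,0]},{"travel":[0,0,0],"angular":[0,0,0]},{"travel":[0,0,0],"angular":[0,0,0]}]'
```

```text
clock: 30.5
tcp_pos: [0.5543, 0.0059, 0.0668]
eef_rot: [0.0, 0.999, -0.045, -0.0]
wrist_force: [0.2, 0.2, -1.6]
grip_width: 0.0242
finger_force: 20.4
clock: 30.8
tcp_pos: [0.5546, 0.0059, 0.0667]
eef_rot: [-0.0, 0.999, -0.045, 0.0]
wrist_force: [-1.8, 1.4, 4.4]
grip_width: 0.0242
finger_force: 20.6
```

```bash
python3 -m handwheel '[{"travel":[0,0,0],"angular":[0,0,0]},{"travel":[0,0,0],"angular":[0,0,0]},{"travel":[0,0,0],"angular":[0,0,0]},{"travel":[0,0,0],"angular":[0,0,0]},{"travel":[0,0,-10],"angular":[0,0,0]},{"travel":[0,0,-25],"angular":[0,0,0]},{"travel":[0,0,-35],"angular":[0,0,0]},{"travel":[0,0,-40],"angular":[0,0,0]},{"travel":[-40,0,0],"angular":[0,0,0]},{"travel":[-40,0,0],"angular":[0,0,0]},{"travel":[-40,0,0],"angular":[0,0,0]},{"travel":[-10,20,0],"angular":[0,0,0]},{"travel":[0,0,0],"angular":[0,0,0]},{"travel":[0,0,0],"angular":[0,0,0]},{"travel":[0,0,0],"angular":[0,0,0]}]' 0.1; python3 look.py e;python3 -c "
from m import *
go(.4235,-.011,.0376,-5.2)"
```

```text
clock: 32.3
tcp_pos: [0.4238, -0.0021, 0.1768]
eef_rot: [-0.0, 0.999, -0.045, 0.001]
wrist_force: [-0.6, 0.4, -0.2]
grip_width: 0.047
finger_force: 0.0
dark top [313. 243.] 92 zmax 0.113 (array([0.5537, 0.0049]), np.float64(0.0044))
dark top [350. 248.] 99 zmax 0.109 (array([ 0.5376, -0.0941]), np.float64(0.0044))
dark scene [295. 223.] 271 zmax 0.109 (array([ 0.538 , -0.0948]), np.float64(0.0033))
dark scene [324. 244.] 259 zmax 0.112 (array([0.5547, 0.0032]), np.float64(0.0032))
blocktop [345 246   3   6   7] [346.3 248.7] [ 0.5356 -0.0815  0.0464] (array([536.1, -80.9]), array([12.9,  5.1]), 0.27)
drawer>.027 [286 209  77  65 492] [328.1 232.1] [ 0.5812 -0.0348  0.0338] (array([559.3, -24.9]), array([192.7, 157.5]), 84.32)
blockany [194 208  21  20 253] [204.3 217.7] [0.6228 0.2927 0.032 ] (array([623.3, 293.7]), array([51. , 50.3]), 17.25)
t 32.4
yaw -5.18 turn [-0.01 -0.    0.02]
tcp [ 0.4236 -0.002   0.1764] travel mm [  0.7   8.9 138.8] w 0.0468 t 32.4
```

View pics/e_scene.png

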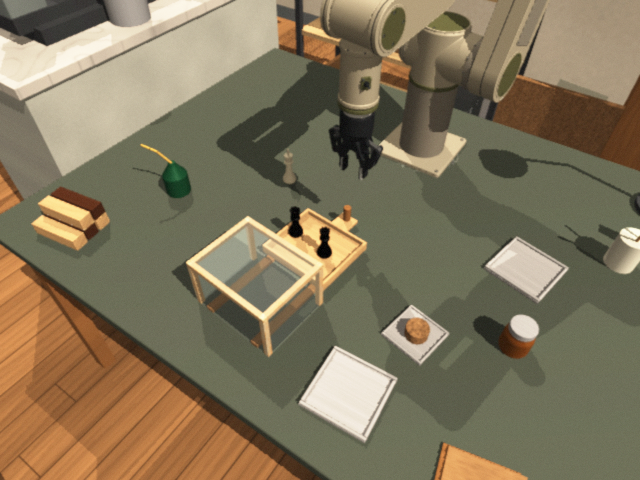

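The scene shows both queens standing in the drawer, A at (295,222) and B at (324,243), 100 mm apart. The block is in the tray. Next I'll grip the peg and close the drawer slowly.

```bash
python3 -m handwheel '[{"travel":[0,9,20],"angular":[0,0,0]},{"travel":[0,0,30],"angular":[0,0,0]},{"travel":[0,0,30],"angular":[0,0,0]},{"travel":[0,0,25],"angular":[0,0,0]},{"travel":[0,0,18],"angular":[0,0,0]},{"travel":[0,0,11],"angular":[0,0,0]},{"travel":[0,0,4],"angular":[0,0,0]},{"travel":[0,0,0],"angular":[0,0,0]},{"travel":[0,0,0],"angular":[0,0,0]}]'; python3 -m handwheel '[{"travel":[0,0,0],"angular":[0,0,0]},{"travel":[0,0,0],"angular":[0,0,0]},{"travel":[0,0,0],"angular":[0,0,0]},{"travel":[0,0,0],"angular":[0,0,0]},{"travel":[0,0,0],"angular":[0,0,0]},{"travel":[0,0,0],"angular":[0,0,0]}]' -0.9 40
```

```text
clock: 33.3
tcp_pos: [0.4231, -0.0113, 0.0392]
eef_rot: [0.0, 0.999, -0.045, 0.001]
wrist_force: [-0.7, -0.3, 0.5]
grip_width: 0.047
finger_force: 0.0
clock: 33.9
tcp_pos: [0.4231, -0.0109, 0.0392]
eef_rot: [-0.0, 0.999, -0.045, 0.001]
wrist_force: [-1.7, 3.7, 6.6]
grip_width: 0.0184
finger_force: 39.0
```

```bash
python3 -m handwheel '[{"travel":[1,0,0],"angular":[0,0,0]},{"travel":[2,0,0],"angular":[0,0,0]},{"travel":[3,0,0],"angular":[0,0,0]},{"travel":[4,0,0],"angular":[0,0,0]},{"travel":[5,0,0],"angular":[0,0,0]},{"travel":[5,0,0],"angular":[0,0,0]},{"travel":[5,0,0],"angular":[0,0,0]},{"travel":[5,0,0],"angular":[0,0,0]},{"travel":[5,0,0],"angular":[0,0,0]},{"travel":[5,0,0],"angular":[0,0,0]},{"travel":[5,0,0],"angular":[0,0,0]},{"travel":[5,0,0],"angular":[0,0,0]},{"travel":[5,0,0],"angular":[0,0,0]},{"travel":[5,0,0],"angular":[0,0,0]},{"travel":[5,0,0],"angular":[0,0,0]},{"travel":[5,0,0],"angular":[0,0,0]},{"travel":[4,0,0],"angular":[0,0,0]},{"travel":[3,0,0],"angular":[0,0,0]},{"travel":[2,0,0],"angular":[0,0,0]},{"travel":[1,0,0],"angular":[0,0,0]}]'; python3 look.py f
```

```text
clock: 35.9
tcp_pos: [0.5027, -0.0183, 0.0392]
eef_rot: [-0.0, 0.999, -0.045, 0.001]
wrist_force: [-2.4, 3.3, 7.0]
grip_width: 0.0188
finger_force: 39.2
dark top [316. 212.] 102 zmax 0.113 (array([ 0.6328, -0.0028]), np.float64(0.0044))
dark top [353. 218.] 112 zmax 0.113 (array([ 0.6167, -0.1023]), np.float64(0.0043))
dark scene [327. 218.] 356 zmax 0.115 (array([ 0.5093, -0.0166]), np.float64(0.0174))
dark scene [273. 228.] 49 zmax 0.113 (array([ 0.613 , -0.1041]), np.float64(0.0038))
blocktop [348 217   8   8  21] [351.2 221. ] [ 0.6087 -0.0957  0.0447] (array([609.3, -94.7]), array([24.3,  8.5]), 49.29)
drawer>.027 [345 203  19  33 129] [357.1 219.7] [ 0.6134 -0.1123  0.0333] (array([ 617.4, -103.6]), array([45.6, 86.4]), 84.05)
blockany [194 208  21  20 249] [204.2 217.5] [0.6232 0.293  0.0319] (array([623.2, 293.4]), array([49.7, 50.5]), 40.1)
t 36.0
```

```bash
python3 -m handwheel '[{"travel":[1,0,0],"angular":[0,0,0]},{"travel":[2,0,0],"angular":[0,0,0]},{"travel":[3,0,0],"angular":[0,0,0]},{"travel":[4,0,0],"angular":[0,0,0]},{"travel":[5,0,0],"angular":[0,0,0]},{"travel":[5,0,0],"angular":[0,0,0]},{"travel":[5,0,0],"angular":[0,0,0]},{"travel":[5,0,0],"angular":[0,0,0]},{"travel":[5,0,0],"angular":[0,0,0]},{"travel":[5,0,0],"angular":[0,0,0]},{"travel":[5,0,0],"angular":[0,0,0]},{"travel":[5,0,0],"angular":[0,0,0]},{"travel":[5,0,0],"angular":[0,0,0]},{"travel":[5,0,0],"angular":[0,0,0]},{"travel":[5,0,0],"angular":[0,0,0]},{"travel":[4,0,0],"angular":[0,0,0]},{"travel":[3,0,0],"angular":[0,0,0]},{"travel":[2,0,0],"angular":[0,0,0]},{"travel":[1,0,0],"angular":[0,0,0]},{"travel":[1,0,0],"angular":[0,0,0]}]'; python3 -m handwheel '[{"travel":[1,0,0],"angular":[0,0,0]},{"travel":[1,0,0],"angular":[0,0,0]},{"travel":[0,0,0],"angular":[0,0,0]},{"travel":[0,0,0],"angular":[0,0,0]}]'; python3 -m handwheel '[{"travel":[1,0,0],"angular":[0,0,0]},{"travel":[1,0,0],"angular":[0,0,0]},{"travel":[0,0,0],"angular":[0,0,0]},{"travel":[0,0,0],"angular":[0,0,0]}]'
```

```text
clock: 38.0
tcp_pos: [0.5783, -0.0252, 0.0393]
eef_rot: [-0.0, 0.999, -0.045, 0.001]
wrist_force: [-1.6, 2.3, 6.3]
grip_width: 0.0186
finger_force: 39.1
clock: 38.4
tcp_pos: [0.5803, -0.0254, 0.0393]
eef_rot: [-0.0, 0.999, -0.045, 0.001]
wrist_force: [-0.3, 1.2, 5.7]
grip_width: 0.0186
finger_force: 39.1
clock: 38.8
tcp_pos: [0.5822, -0.0256, 0.0393]
eef_rot: [-0.0, 0.999, -0.045, 0.001]
wrist_force: [-2.2, 2.1, 5.5]
grip_width: 0.0188
finger_force: 39.2
```

```bash
python3 -m handwheel '[{"travel":[1,0,0],"angular":[0,0,0]},{"travel":[0,0,0],"angular":[0,0,0]},{"travel":[0,0,0],"angular":[0,0,0]}]'; python3 -m handwheel '[{"travel":[1,0,0],"angular":[0,0,0]},{"travel":[0,0,0],"angular":[0,0,0]},{"travel":[0,0,0],"angular":[0,0,0]}]'; python3 -m handwheel '[{"travel":[1,0,0],"angular":[0,0,0]},{"travel":[0,0,0],"angular":[0,0,0]},{"travel":[0,0,0],"angular":[0,0,0]}]'
```

```text
clock: 39.1
tcp_pos: [0.5822, -0.0256, 0.0392]
eef_rot: [-0.0, 0.999, -0.045, -0.0]
wrist_force: [-7.9, 1.4, 10.5]
grip_width: 0.0188
finger_force: 39.7
clock: 39.4
tcp_pos: [0.5822, -0.0256, 0.0392]
eef_rot: [-0.0, 0.999, -0.045, -0.002]
wrist_force: [-12.2, 1.6, 15.1]
grip_width: 0.0186
finger_force: 40.2
clock: 39.7
tcp_pos: [0.5822, -0.0256, 0.0392]
eef_rot: [-0.0, 0.999, -0.045, -0.003]
wrist_force: [-18.6, 1.9, 21.1]
grip_width: 0.0188
finger_force: 40.6
```

Against the inner stop. I'll relax, open, lift back and check.

```bash
python3 -m handwheel '[{"travel":[-2.5,0,0],"angular":[0,0,0]},{"travel":[0,0,0],"angular":[0,0,0]}]'; python3 -m handwheel '[{"travel":[0,0,0],"angular":[0,0,0]},{"travel":[0,0,0],"angular":[0,0,0]},{"travel":[0,0,0],"angular":[0,0,0]},{"travel":[0,0,0],"angular":[0,0,0]},{"travel":[0,0,0],"angular":[0,0,0]},{"travel":[0,0,-15],"angular":[0,0,0]},{"travel":[0,0,-30],"angular":[0,0,0]},{"travel":[-10,0,-40],"angular":[0,0,0]},{"travel":[-40,0,-40],"angular":[0,0,0]},{"travel":[-40,0,-40],"angular":[0,0,0]},{"travel":[-40,30,0],"angular":[0,0,0]},{"travel":[0,40,0],"angular":[0,0,0]},{"travel":[0,40,0],"angular":[0,0,0]},{"travel":[0,40,0],"angular":[0,0,0]},{"travel":[0,40,0],"angular":[0,0,0]},{"travel":[0,0,0],"angular":[0,0,0]},{"travel":[0,0,0],"angular":[0,0,0]}]' 0.3; python3 look.py g; python3 - <<'E'
from m import *
a=load("g","scene")[0][190:370,170:390]; b=load("g","top")[0][100:290,180:390]
cv2.imwrite("pics/g_crop.png",np.hstack([cv2.resize(a,(400,327),interpolation=2),cv2.resize(b,(361,327),interpolation=2)]))
E
```

```text
clock: 39.9
tcp_pos: [0.5822, -0.0256, 0.0393]
eef_rot: [-0.0, 0.999, -0.045, 0.0]
wrist_force: [-2.8, 2.8, 7.4]
grip_width: 0.0186
finger_force: 39.2
clock: 41.6
tcp_pos: [0.4445, -0.2049, 0.1949]
eef_rot: [0.0, 0.999, -0.046, 0.0]
wrist_force: [-0.7, 0.7, -0.3]
grip_width: 0.0555
finger_force: 0.0
blocktop [326 234   3   2   3] [327.  234.7] [ 0.5729 -0.0313  0.0486] (array([572.8, -31.4]), array([0.6, 6.2]), 28.76)
drawer>.027 [291 203  73  17 229] [329.2 213.2] [ 0.6313 -0.0384  0.0336] (array([637.6, -32.7]), array([192.1,  42.8]), 89.78)
peg [322 228   8   8  44] [325.3 231.2] [ 0.5808 -0.0264  0.0642] (array([581. , -26.4]), array([17.8, 17.2]), 27.07)
blockany [194 208  21  20 250] [204.5 217.6] [0.6229 0.2924 0.0319] (array([623.3, 293.5]), array([50.1, 49.8]), 61.38)
t 41.7
```

View pics/g_crop.png

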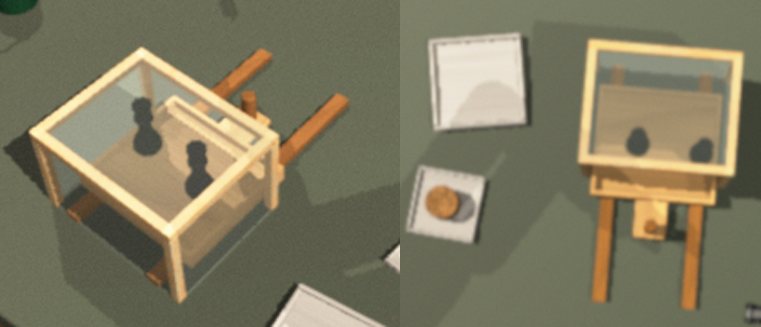

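The crop shows both queens standing upright in the closed drawer, at crop (148,128) and (197,168). The block is in the tray at crop (441,202). The peg moved 159 mm, so the drawer is home.

```bash
python3 -c "
from plant import hand_in
print(hand_in())"
```

```text
the job is handed in; nothing more can be done
None
```

I've handed the job in: in the last pictures the drawer is home at its stop with both queens (only two in the scene) standing apart inside, and the cork block is in the small tray; no verdict came back.

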